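# Close the leak-test pot: draw its cover down crisscross in two rounds

### The arm

A 6-joint arm with a two-finger parallel gripper is mounted at the origin on a cart in front of the work surface, level with it; the furniture and walls round the work are solid. World frame = base frame: x ahead of the robot, y to its left, z up, the work surface at z = 0. Lengths are in m, angles in degrees, forces in N, time in s.
With the tool pointing down it reaches from about 0.3 to 0.775 m from the base axis. Payload 14.6 kg.
Tool frame: the origin (TCP) lies on the centre line of the jaws, within the pads' length; the fingertips stand 22 mm ahead of it and the grasp point (between the pads) lies 3 mm ahead of it; x points along the fingers, y is the direction in which the jaws open and shut, and the axes are right-handed (so a half turn about x gives the same grasp; the last joint's range is limited). The gripper opens to 85 mm and grips with 20 to 120 N. Pads are 22 mm wide; open, the fingers measure 114 mm over their backs; the gripper's body (76 mm by 85 mm) begins 54 mm behind the grasp point. The pads swing forward as they close: fully open they stand 13 mm farther back than shut.
Start: joints at [-75.951, 17.183, 87.147, -0, 75.671, -3.816], TCP at [0.169, -0.523, 0.253] pointing down, gripper open.
Joint ranges: [-173.82, 173.82], [-45.26, 126.66], [13.44, 144.39], [-59.66, 239.66], [0, 175.72], [-146.38, 146.38]. Speed limits (degrees/s): [127.2, 127.2, 147.25, 180, 180, 180].

### API

Orientations are given as [roll, pitch, yaw] about the fixed x, y, z axes, in that order (R = Rz(yaw) Ry(pitch) Rx(roll)).
In Python, from bench import read_state, get_image, calibration, close_job, boxes_of, pinpoint gives the robot as it stands.
- The arm moves only by the shell command python3 -m pendant 'ROWS' [OPENING] [FORCE]. ROWS is JSON, a list that holds one entry, the list of rows, each a list of 6 numbers: the shift along the world's x, y, z in cm, then the turn, a rotation vector about the world's x, y, z in rad. A call has 1 to 12 rows; each row shifts and turns the commanded pose from where the row before left it; what a row does not reach is not made up. A row lasts 1/8 s, in which the tool goes at most 62.5 mm and 10.7 degrees, less where a joint would pass 70% of its speed; a pose out of reach is approached as far as the arm can. A call with a gripper value outside its range is refused whole. OPENING is the opening, from 0 (shut) to 1 (fully open), set as the call begins (- or left out, the last holds). The fingers move at their own pace and stop on an object; FORCE is the grip in N (left out, the last holds). Time passes only in rows, so rows that do not move let the fingers close. It gives the time, the measured TCP pose, the force and the opening at its end, in the units of the state.
- read_state(): the state, without advancing time (a new reading comes with each control period).
- get_image(name): name is "side" or "top" or "wrist"; returns (picture, depth): 384x512x3 uint8, red, green, blue; 384x512 float32, m along the optical axis (not along the pixel's ray), 0 where there is no reading.
- calibration(name): a dict with "fx", "fy", "cx", "cy" (pixels), "k1" (the pictures are not rectified: a ray, as slopes to the right and down, at radius r is drawn at 1 + k1 r^2 times it, then the intrinsics apply), "xyz" and "rotation" of the camera in the world. Camera axes: x right, y down, z forward; pixel columns grow to the right and rows downward; lengths in m; the calibration is good to about 2 mm. A picture is of the moment at which its call begins: read the wrist's pose just before it. calibration takes no time and is no camera call; for the wrist camera it gives the pose at the moment of the call.
- close_job(): hands the job in, once; it reports no verdict.
Trained networks look in the newest picture that a camera, given by its name, has taken for a name from the list of things; names that differ only in an ending like _2 or _b are one class to them, and where a whole thing is asked for, a point or a joint stands for the part that bears it (a point fixed in the world has none). Each returns a list of dicts, best first, with "confidence" (0 to 1); they miss things now and then, are a little off and sometimes report something else, mostly with a low value. They report only what shows in the picture. A call takes as long as a camera call.
- boxes_of(camera, label): "box" ([left, top, width, height] in pixels, round what is visible of it).
- pinpoint(camera, label): "xy" ([column, row] in pixels: a listed point, or the origin of a listed thing).
The state is a dict: "clock": time; "joint_positions": joint angles; "joint_velocities": joint speeds; "joint_efforts": joint torques, N m; "tool_pos": TCP position; "ee_rot": TCP orientation; "contact_force": force on the tool from outside, world axes, zero at the start; "moment": the same for the moment, N m; "finger_gap": finger opening in m.
Only numpy, scipy, OpenCV 4.12 (cv2) and the standard library are available. Lean on these libraries where they do the work, as an engineer would, in place of code of your own. Each camera call takes 0.05 s, during which the arm holds its last target.

### The job

A can of nuts is in the leak-test pot and the pot's round cover is on loosely: draw it down evenly with its four bar knobs, which tighten clockwise, working crisscross (a knob, then the one opposite it, then the other two), so that it does not cock and pinch the gasket. In the first round turn every knob only about 45 degrees; in a second crisscross round turn every knob fully home against its stop. Let go of the knobs and do not disturb the stacked cans, the hand stamp or the tally counter beside the pot.

Things in the scene. Friction and masses are not known exactly. Their poses are not given: they have to be found in the camera images.
- pot: leak-test pot, a squat steel vessel fixed to the table, 188 mm across its flange and cover; a low dial gauge and brass cock on its sides (up to 66 mm high, 108 mm from the axis). Origin: centre of its underside, z up. The knobs stand 75 mm from its axis: a toward its +x, b +y, c -x, d -y, so a is opposite c and b opposite d. Knob tops are about 145 mm above the table, nothing on the pot is higher
- cover_mid (a point): centre of the cover's upper face, about 103 mm above the table at the start, z square to the cover. The cover is a flat metal ring 10 mm thick with a clear window in its middle. It follows its four screws: it sinks 4 mm in all from loose to home and rocks a little when one side is screwed down farther than the other
- knob_a (a joint): turn of knob a in rad: 0 is the loosest, grows as it is turned clockwise seen from above, 1.8 is the hard stop (fully home). It starts between 0 and 0.35, turns stiffly (under 0.25 N m) and stays where it is left
- knob_b (a joint): turn of knob b, same scale; next to a and c, opposite d
- knob_c (a joint): turn of knob c, same scale; opposite a
- knob_d (a joint): turn of knob d, same scale; opposite b
- knob_a_grip (a point): centre of knob a's black bar, 12 mm below its top: the place to grip. Its x axis points along the bar to the pointed nose, z up. The bar is about 60 mm long (31 mm from the axis to the blunt end, 29 mm to the nose), 16 mm wide and 24 mm high, with 15 mm clear below it beside its 16 mm neck; grip it across its width from above
- knob_b_grip (a point): centre of knob b's black bar, 12 mm below its top: the place to grip. Its x axis points along the bar to the pointed nose, z up. The bar is about 60 mm long (31 mm from the axis to the blunt end, 29 mm to the nose), 16 mm wide and 24 mm high, with 15 mm clear below it beside its 16 mm neck; grip it across its width from above
- knob_c_grip (a point): centre of knob c's black bar, 12 mm below its top: the place to grip. Its x axis points along the bar to the pointed nose, z up. The bar is about 60 mm long (31 mm from the axis to the blunt end, 29 mm to the nose), 16 mm wide and 24 mm high, with 15 mm clear below it beside its 16 mm neck; grip it across its width from above
- knob_d_grip (a point): centre of knob d's black bar, 12 mm below its top: the place to grip. Its x axis points along the bar to the pointed nose, z up. The bar is about 60 mm long (31 mm from the axis to the blunt end, 29 mm to the nose), 16 mm wide and 24 mm high, with 15 mm clear below it beside its 16 mm neck; grip it across its width from above
- tower (a point): top centre of the tall fixed tower of cans nearest the pot, 70 mm across, 365 mm high. Rows of such towers, up to 410 mm high, stand behind it and to its left at x > 0.60, y > -0.15 and at x > 0.68, y > -0.33; three more, up to 320 mm high, stand at about (0.47, 0.20), (0.53, 0.18) and (0.58, 0.10). Keep the hand and wrist clear of them
- can_low: lowest of three stacked nut cans beside the pot, 70 mm across, 45 mm high; origin at the centre of its underside
- can_mid: middle can of that stack, same size and origin
- can_top: top can of that stack, same size; the stack is 137 mm high
- stamp: wooden hand stamp standing behind the pot, 27 x 48 mm, 62 mm high; origin at the centre of its underside
- counter: round steel tally counter to the right of the pot, 52 x 45 mm, 17 mm high; origin at the centre of its underside

How it is judged:
By the outcome, as a careful person would: the job done as asked, in the order asked, and still so for the second after the job is handed in, with the robot touching nothing.
It also fails if it takes over 72 s, if anything falls off the work surface, if the arm or the gripper's body presses on something with over 40 N, if the wrist force passes 120 N, or if a joint passes its speed limit or range.

## Working session

There is one attempt and no reset: what is moved stays moved. The work goes in short steps, Python scripts to look and compute and a shell command to move; the robot and the scene stay as the last step left them, time stands still between calls to the robot, and variables do not carry over. Pictures are saved under pics/ and viewed, and the job is handed in when it is done.

```bash
ls; mkdir -p pics; python3 - <<'E'
from bench import *
import cv2
print(read_state())
for n in ["side","top","wrist"]:
    p,d=get_image(n); cv2.imwrite(f"pics/{n}0.png",p[:,:,::-1]); print(n,calibration(n))
E
```

```text
pics
{'clock': 0.0, 'joint_positions': array([-7.59519867e+01,  1.72176585e+01,  8.71799555e+01, -1.13695969e-03,
        7.56716925e+01, -3.81746761e+00]), 'joint_velocities': array([-0.02846912,  0.09489383,  0.0881241 , -0.08776561,  0.0483587 ,
        0.01406141]), 'joint_efforts': array([ 1.63111901e-03, -5.43502128e+01, -3.61793125e+01,  6.99331076e-05,
        4.00235396e-03, -3.50131508e-06]), 'tool_pos': array([ 0.16865846, -0.52328122,  0.25270442]), 'ee_rot': array([-92.90713792,  89.93068473, 104.95862501]), 'contact_force': array([0.77103626, 1.13388107, 0.38437792]), 'moment': array([-0.03241845, -0.04333892,  0.04710756]), 'finger_gap': 0.08557417746434343}
side {'fx': 374.7336733080469, 'fy': 374.7336733080469, 'cx': 256.4897328207124, 'cy': 196.62072666472685, 'k1': -0.0012895230455449828, 'xyz': array([0.48871975, 0.58140708, 0.7886746 ]), 'rotation': array([-124.88143422,    0.84048525, -179.13212278])}
top {'fx': 384.2463820406562, 'fy': 384.2463820406562, 'cx': 261.04415021380254, 'cy': 192.49785573102236, 'k1': -0.12012126792966339, 'xyz': array([ 0.36856423, -0.25606167,  1.09828988]), 'rotation': array([-169.1285381 ,    0.81270126,  -91.30748431])}
wrist {'fx': 330.92905363326827, 'fy': 330.92905363326827, 'cx': 255.24255535959767, 'cy': 199.4256230953928, 'k1': -0.08122129392460291, 'xyz': array([ 0.23283178, -0.50255307,  0.37444209]), 'rotation': array([ 1.64632124e+02, -3.35130449e-03, -7.20966800e+01])}
```

View pics/side0.png

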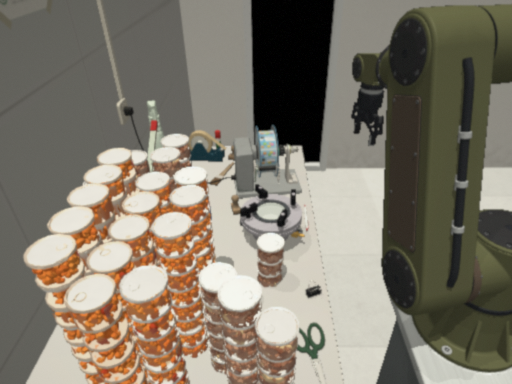

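View pics/top0.png

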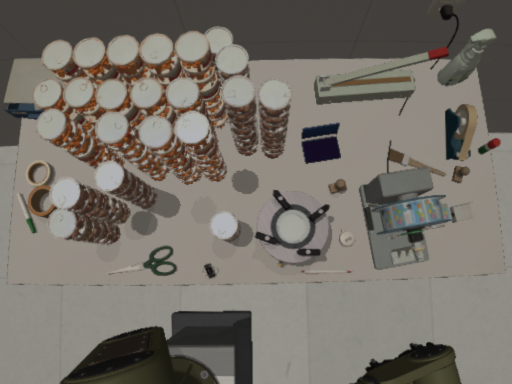

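View pics/wrist0.png

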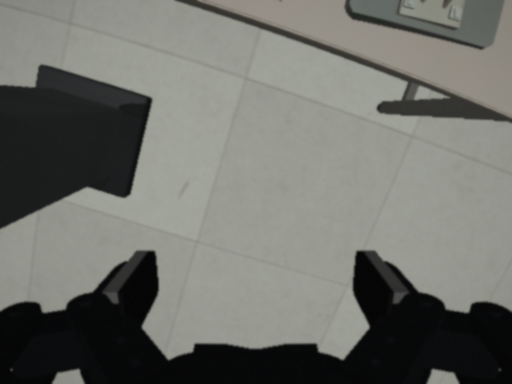

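The top view shows the pot near (293,227) with four knobs at about (282,201), (319,214), (309,252) and (268,239). The stacked cans are at (225,227), the counter at (346,239) and the stamp at (338,187). Next I'll measure their positions.

```bash
cat > h.py <<'E'
from bench import *
import numpy as np, cv2
from scipy.spatial.transform import Rotation as R
def cam(n,c=None):
    c=c or calibration(n); K=np.array([[c['fx'],0,c['cx']],[0,c['fy'],c['cy']],[0,0,1.]])
    return c,K,np.array([c['k1'],0,0,0,0.]),R.from_euler('xyz',c['rotation'],degrees=True).as_matrix()
def ray(n,xy,c=None):
    c,K,D,M=cam(n,c)
    u=cv2.undistortPoints(np.array([[xy]],float),K,D)[0,0]
    return c['xyz'],M@np.array([u[0],u[1],1.])
def at_z(n,xy,z,c=None):
    o,r=ray(n,xy,c); return o+r*(z-o[2])/r[2]
def at_d(n,xy,d,c=None):
    o,r=ray(n,xy,c); return o+r*d
def proj(n,P,c=None):
    c,K,D,M=cam(n,c)
    q=(np.atleast_2d(P)-c['xyz'])@M
    return cv2.projectPoints(q,np.zeros(3),np.zeros(3),K,D)[0][:,0]
def crop(n,p,box,s,name):
    x,y,w,h=box; cv2.imwrite(name,cv2.resize(p[y:y+h,x:x+w,::-1],None,fx=s,fy=s,interpolation=cv2.INTER_CUBIC))
E
python3 - <<'E'
from h import *
np.set_printoptions(precision=4,suppress=True)
p,d=get_image("top"); crop("top",p,(240,180,130,95),6,"pics/top1.png")
p2,d2=get_image("side"); crop("side",p2,(220,170,100,75),7,"pics/side1.png")
for l,z in [("knob_a_grip",.133),("cover_mid",.103),("pot",0),("can_top",.09),("stamp",0),("counter",0),("tower",.365)]:
    for n in ["top","side"]:
        for r in pinpoint(n,l)[:6]:
            print(l,n,np.round(r['xy'],1),round(r['confidence'],2),at_z(n,r['xy'],z))
print(read_state()['clock'])
E
```

```text
knob_a_grip top [319.3 212.2] 0.59 [ 0.4996 -0.3931  0.133 ]
knob_a_grip side [261.4 189.5] 0.47 [ 0.4977 -0.398   0.133 ]
cover_mid top [294.3 224.9] 0.74 [ 0.4721 -0.3307  0.103 ]
cover_mid side [270.  210.2] 0.68 [ 0.4715 -0.3296  0.103 ]
pot top [289.1 231.5] 0.69 [ 0.4643 -0.3229  0.    ]
pot side [271.8 235.3] 0.75 [ 0.4651 -0.3328  0.    ]
can_top top [222.8 225.8] 0.58 [ 0.4757 -0.1433  0.09  ]
can_top top [343.8 237.9] 0.25 [ 0.4357 -0.4605  0.09  ]
can_top side [270.2 250.1] 0.73 [ 0.4732 -0.1676  0.09  ]
stamp top [338.4 188.8] 0.51 [ 0.585  -0.4715  0.    ]
stamp side [234.1 207.6] 0.47 [ 0.5956 -0.4823  0.    ]
counter top [343.9 238.8] 0.57 [ 0.4391 -0.4789  0.    ]
counter top [226.8 228.2] 0.54 [ 0.478  -0.1447  0.    ]
tower top [191.  124.5] 0.85 [ 0.654  -0.1097  0.365 ]
tower top [341.8 241.6] 0.57 [ 0.4105 -0.4005  0.365 ]
tower top [279.1 199.3] 0.52 [ 0.4953 -0.2835  0.365 ]
0.95
```

View pics/top1.png

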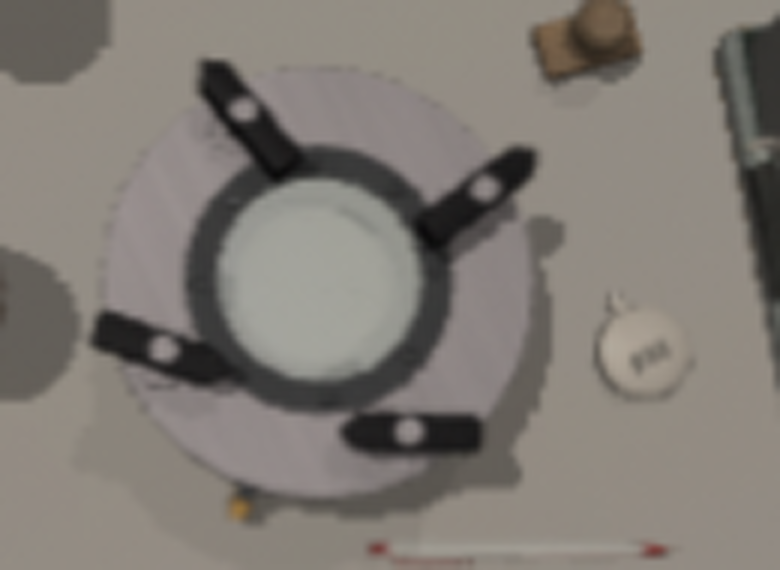

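View pics/side1.png

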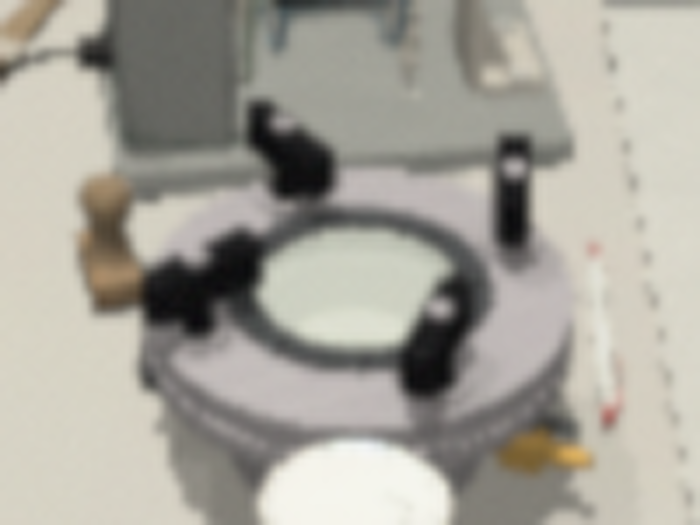

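```bash
cat >> h.py <<'E'
def cloud(n,d,c=None):
    c,K,D,M=cam(n,c); v,u=np.nonzero(d>0)
    un=cv2.undistortPoints(np.c_[u,v].astype(float)[:,None],K,D)[:,0]
    P=np.c_[un,np.ones(len(un))]*d[v,u][:,None]
    return c['xyz']+P@M.T,u,v
def knobs(n,p,d,c=None,C=(0.471,-0.331),zmin=.112,dark=70):
    P,u,v=cloud(n,d,c); col=p[v,u].max(1)
    r=np.hypot(P[:,0]-C[0],P[:,1]-C[1])
    s=(P[:,2]>zmin)&(P[:,2]<.16)&(r<.12)
    m=np.zeros(d.shape,np.uint8); m[v[s],u[s]]=1
    k,lab,st,_=cv2.connectedComponentsWithStats(m)
    out=[]
    L=lab[v,u]
    for i in range(1,k):
        if st[i,4]<30: continue
        Q=P[L==i]; zt=np.percentile(Q[:,2],90); Q=Q[Q[:,2]>zt-.008]
        (cx,cy),(w,h),a=cv2.minAreaRect((Q[:,:2]*1000).astype(np.float32))
        if w<h: a+=90; w,h=h,w
        ev,V=np.linalg.eigh(np.cov(Q[:,:2].T)); pa=np.degrees(np.arctan2(V[1,1],V[0,1]))%180
        out.append((cx/1000,cy/1000,w,h,a%180,pa,zt,len(Q),*Q[:,:2].mean(0)))
    return out
E
python3 - <<'E'
from h import *
np.set_printoptions(precision=4,suppress=True)
for n in ["top","side"]:
    p,d=get_image(n)
    for k in knobs(n,p,d): print(n,np.round(k,3))
for q in [(280.7,198.0),(320.8,211.3),(308.2,251.8),(267.3,238)]: print(at_z("top",q,.145))
s=read_state(); print(R.from_euler('xyz',s['ee_rot'],degrees=True).as_matrix())
E
```

```text
top [  0.535  -0.297  57.238  16.175  37.239  37.314   0.145 141.      0.534
  -0.298]
top [  0.5    -0.391  56.849  15.599 125.262 125.338   0.145 139.      0.499
  -0.39 ]
top [  0.438  -0.257  56.717  15.892  68.834  69.252   0.145 143.      0.438
  -0.257]
top [  0.4    -0.358  57.303  14.829  88.235  86.081   0.145 149.      0.4
  -0.36 ]
side [  0.5    -0.391  59.232  16.623 128.552 125.793   0.145  67.      0.499
  -0.388]
side [ 0.402 -0.358 53.395 12.424 86.303 85.913  0.145 60.     0.402 -0.355]
side [ 0.536 -0.294 58.869 16.048 37.922 36.897  0.144 93.     0.535 -0.293]
side [ 0.439 -0.254 54.59  15.309 70.742 69.007  0.145 82.     0.439 -0.251]
[ 0.5366 -0.2959  0.145 ]
[ 0.5001 -0.3953  0.145 ]
[ 0.4004 -0.3593  0.145 ]
[ 0.4369 -0.2596  0.145 ]
[[-0.      0.3068 -0.9518]
 [-0.     -0.9518 -0.3068]
 [-1.      0.      0.    ]]
```

Depth shows four knobs: P (0.535,-0.297) bar at 37°, T (0.400,-0.359) at 86°, Q (0.500,-0.391) at 125° and S (0.438,-0.257) at 69°. P is opposite T and Q is opposite S. I'll move above P first.

```bash
python3 -m pendant '[[[4.6,2.8,0,0,0,0.0425],[4.6,2.8,0,0,0,0.0425],[4.6,2.8,0,0,0,0.0425],[4.6,2.8,0,0,0,0.0425],[4.6,2.8,-1,0,0,0.0425],[4.6,2.8,-1.5,0,0,0.0425],[4.6,2.8,-1.5,0,0,0.0425],[4.4,3,-1.3,0,0,0.0425],[0,0,0,0,0,0]]]' 0.5
cat > chk.py <<'E'
import sys
from h import *
np.set_printoptions(precision=4,suppress=True)
s=read_state(); M=R.from_euler('xyz',s['ee_rot'],degrees=True).as_matrix()
print('t',round(s['clock'],2),'pos',s['tool_pos'],'psi',round(np.degrees(np.arctan2(M[1,1],M[0,1])),2),'down',M[:,0],'j',np.round(s['joint_positions'],1),'F',s['contact_force'],'M',s['moment'],'gap',round(s['finger_gap'],4))
for n in sys.argv[1:]:
    c=calibration(n);p,d=get_image(n); cv2.imwrite(f"pics/{n}_{s['clock']:.2f}.png",p[:,:,::-1]); print(f"pics/{n}_{s['clock']:.2f}.png")
    for k in knobs(n,p,d,c if n=='wrist' else None): print(n,np.round(k,3))
E
python3 chk.py wrist
```

```text
clock: 2.17
tool_pos: [0.5365, -0.295, 0.1987]
ee_rot: [-78.2, 89.9, 139.4]
contact_force: [-1.1, -0.3, 1.0]
finger_gap: 0.0429
t 2.17 pos [ 0.5365 -0.295   0.1987] psi -52.41 down [-0.0016  0.0014 -1.    ] j [-32.2  27.8  79.9   0.   72.4  20.2] F [-1.1207 -0.2512  0.9625] M [-0.0125  0.0383 -0.0146] gap 0.0429
pics/wrist_2.17.png
wrist [   0.538   -0.295   58.366   15.925   37.484   37.911    0.146 2541.
    0.538   -0.295]
wrist [  0.448  -0.236  16.694  15.424 158.351 137.825   0.145 543.      0.451
  -0.236]
wrist [  0.494  -0.37   14.576   4.943 142.923 133.125   0.138 186.      0.494
  -0.369]
wrist [  0.514  -0.411  13.886   7.092  51.979  54.824   0.145 140.      0.514
  -0.411]
```

View pics/wrist_2.17.png

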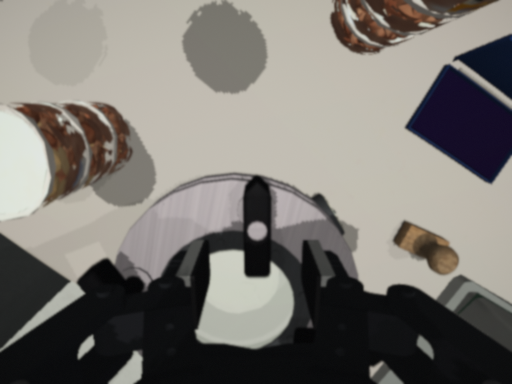

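```bash
python3 -m pendant '[[[0,0,-2,0,0,0],[0,0,-2.2,0,0,0],[0,0,-2,0,0,0],[0,0,0,0,0,0]]]' 0.5 60; python3 chk.py
```

```text
clock: 2.72
tool_pos: [0.5336, -0.2981, 0.1375]
ee_rot: [-66.6, 89.9, 150.7]
contact_force: [-0.6, 0.1, 1.1]
finger_gap: 0.0427
t 2.73 pos [ 0.5336 -0.2981  0.1375] psi -52.74 down [-0.0018  0.001  -1.    ] j [-32.6  31.3  83.2  -0.   65.6  20.1] F [-0.6078  0.0867  1.1299] M [0.0217 0.0036 0.0568] gap 0.0427
```

```bash
python3 -m pendant '[[[0.2,0.2,0,0,0,0],[0,0,0,0,0,0],[0,0,0,0,0,0],[0,0,0,0,0,0],[0,0,0,0,0,0]]]' 0 60; python3 chk.py
```

```text
clock: 3.35
tool_pos: [0.5371, -0.2956, 0.1393]
ee_rot: [109.3, 89.9, -33.4]
contact_force: [-0.8, 0.5, 6.7]
finger_gap: 0.0147
t 3.35 pos [ 0.5371 -0.2956  0.1393] psi -52.64 down [ 0.0014 -0.0009 -1.    ] j [-32.3  31.3  83.   -0.   65.6  20.4] F [-0.7952  0.4677  6.693 ] M [0.1447 0.3253 0.1169] gap 0.0147
```

```bash
python3 -m pendant '[[[0,0,-0.03,0,0,-0.131],[0,0,-0.03,0,0,-0.131],[0,0,-0.03,0,0,-0.131],[0,0,-0.03,0,0,-0.131],[0,0,-0.03,0,0,-0.131],[0,0,-0.03,0,0,-0.131],[0,0,0,0,0,0],[0,0,0,0,0,0]]]'; python3 chk.py
```

```text
clock: 4.35
tool_pos: [0.5373, -0.2951, 0.1379]
ee_rot: [-178.8, 89.9, -6.4]
contact_force: [1.1, 5.6, 9.9]
finger_gap: 0.0151
t 4.35 pos [ 0.5373 -0.2951  0.1379] psi -97.67 down [ 0.0016 -0.0002 -1.    ] j [-32.2  31.4  83.    0.   65.5  65.4] F [1.0747 5.6095 9.8777] M [ 0.7292  0.6047 -0.0948] gap 0.0151
```

```bash
python3 -m pendant '[[[0,0,0,0,0,0],[0,0,0,0,0,0],[0,0,2.5,0,0,0],[0,0,3.2,0,0,0]]]' 0.5 60; python3 -m pendant '[[[-1.37,-0.64,0,0,0,0.164],[-1.37,-0.64,0,0,0,0.164],[-1.37,-0.64,0,0,0,0.164],[-1.37,-0.64,0,0,0,0.164],[-1.37,-0.64,0,0,0,0.164],[-1.37,-0.64,0,0,0,0.164],[-1.37,-0.64,0,0,0,0.164],[-1.37,-0.64,0,0,0,0.164],[-1.37,-0.64,0,0,0,0.164],[-1.37,-0.64,0,0,0,0.164],[0,0,0,0,0,0]]]';python3 chk.py wrist top
```

```text
clock: 4.85
tool_pos: [0.5363, -0.2954, 0.1934]
ee_rot: [-22.4, 89.9, 149.9]
contact_force: [-0.1, 0.8, 0.7]
finger_gap: 0.0426
clock: 6.22
tool_pos: [0.3992, -0.3598, 0.1935]
ee_rot: [-103.5, 90.0, 162.6]
contact_force: [-0.4, -0.6, -0.7]
finger_gap: 0.0427
t 6.22 pos [ 0.3992 -0.3598  0.1935] psi -3.85 down [-0.0001  0.     -1.    ] j [-45.9  18.8  93.3  -0.   67.9 -42.1] F [-0.4339 -0.6402 -0.7369] M [ 0.0222 -0.0333  0.0189] gap 0.0427
pics/wrist_6.22.png
wrist [   0.437   -0.263   45.468   16.616   70.032   67.59     0.146 2855.
    0.437   -0.263]
wrist [   0.526   -0.293   38.16    16.318  173.33   170.824    0.145 1939.
    0.522   -0.292]
wrist [   0.403   -0.359   58.657   15.927   87.163   86.797    0.146 2716.
    0.403   -0.359]
wrist [   0.501   -0.392   59.292   16.537  125.142  126.205    0.146 2248.
    0.497   -0.388]
pics/top_6.22.png
top [  0.535  -0.295  56.5    15.797 172.872 172.851   0.143 136.      0.534
  -0.295]
top [  0.509  -0.403  28.041  15.947 132.916 123.047   0.145  63.      0.508
  -0.403]
top [  0.439  -0.257  57.398  15.829  69.824  69.299   0.145 147.      0.439
  -0.256]
```

```bash
python3 -m pendant '[[[0.2,0,-2,0,0,0],[0,0.1,-2,0,0,0],[0,0,-1.5,0,0,0],[0,0,0,0,0,0]]]' 0.5 60; python3 -m pendant '[[[0,0,0,0,0,0],[0,0,0,0,0,0],[0,0,0,0,0,0],[0,0,0,0,0,0],[0,0,0,0,0,0]]]' 0 60;python3 chk.py
```

```text
clock: 6.82
tool_pos: [0.4017, -0.3581, 0.1376]
ee_rot: [-131.9, 89.9, 134.4]
contact_force: [0.4, -0.3, 0.0]
finger_gap: 0.0428
clock: 7.45
tool_pos: [0.4019, -0.3586, 0.1388]
ee_rot: [50.8, 90.0, -43.0]
contact_force: [1.6, -0.2, 2.4]
finger_gap: 0.015
t 7.45 pos [ 0.4019 -0.3586  0.1388] psi -3.73 down [ 0.0006 -0.0005 -1.    ] j [-45.6  22.8  95.9   0.   61.3 -41.9] F [ 1.5819 -0.1693  2.4431] M [-0.0308 -0.1881 -0.0397] gap 0.015
```

```bash
python3 -m pendant '[[[0,0,-0.03,0,0,-0.131],[0,0,-0.03,0,0,-0.131],[0,0,-0.03,0,0,-0.131],[0,0,-0.03,0,0,-0.131],[0,0,-0.03,0,0,-0.131],[0,0,-0.03,0,0,-0.131],[0,0,0,0,0,0],[0,0,0,0,0,0]]]'; python3 chk.py;  python3 -m pendant '[[[0,0,0,0,0,0],[0,0,0,0,0,0],[0,0,2.5,0,0,0],[0,0,3.2,0,0,0],[0,0,0,0,0,0]]]' 0.5 60;python3 chk.py
```

```text
clock: 8.45
tool_pos: [0.4016, -0.3589, 0.1374]
ee_rot: [67.9, 89.9, -70.9]
contact_force: [-4.1, -0.8, 8.2]
finger_gap: 0.0155
t 8.45 pos [ 0.4016 -0.3589  0.1374] psi -48.79 down [ 0.0004 -0.001  -1.    ] j [-45.7  22.9  96.   -0.   61.1   3.1] F [-4.0784 -0.8124  8.1584] M [-0.0745  0.3057 -0.0492] gap 0.0155
clock: 9.07
tool_pos: [0.4023, -0.359, 0.1957]
ee_rot: [93.3, 89.8, -45.4]
contact_force: [-0.3, 0.4, 0.2]
finger_gap: 0.0427
t 9.07 pos [ 0.4023 -0.359   0.1957] psi -48.75 down [ 0.0026 -0.0026 -1.    ] j [-45.6  18.8  93.    0.   68.    3.1] F [-0.2733  0.4266  0.1981] M [-0.0106  0.0094 -0.0115] gap 0.0427
```

```bash
python3 -m pendant '[[[1.09,-0.37,0,0,0,0.1635],[1.09,-0.37,0,0,0,0.1635],[1.09,-0.37,0,0,0,0.1635],[1.09,-0.37,0,0,0,0.1635],[1.09,-0.37,0,0,0,0.1635],[1.09,-0.37,0,0,0,0.1635],[1.09,-0.37,0,0,0,0.1635],[1.09,-0.37,0,0,0,0.1635],[1.09,-0.37,0,0,0,0.1635],[0,0,0,0,0,0]]]';python3 chk.py wrist
```

```text
clock: 10.32
tool_pos: [0.4999, -0.3916, 0.1923]
ee_rot: [-165.4, 89.9, 140.1]
contact_force: [-0.9, -0.5, -0.7]
finger_gap: 0.0426
t 10.32 pos [ 0.4999 -0.3916  0.1923] psi 35.52 down [-0.0013  0.001  -1.    ] j [-41.4  31.   76.   -0.   73.1 -76.9] F [-0.9215 -0.4972 -0.7144] M [ 0.0749 -0.0002  0.0213] gap 0.0426
pics/wrist_10.32.png
wrist [   0.402   -0.359   58.677   16.449   41.065   40.745    0.145 3649.
    0.402   -0.359]
wrist [   0.537   -0.294   59.257   16.796  173.346  172.96     0.144 3376.
    0.534   -0.295]
wrist [   0.501   -0.393   59.203   16.     124.899  124.922    0.146 2770.
    0.499   -0.39 ]
```

```bash
python3 -m pendant '[[[0.1,-0.1,-2,0,0,0],[0,0,-2,0,0,0],[0,0,-1.5,0,0,0],[0,0,0,0,0,0]]]' 0.5 60; python3 -m pendant '[[[0,0,0,0,0,0],[0,0,0,0,0,0],[0,0,0,0,0,0],[0,0,0,0,0,0],[0,0,0,0,0,0]]]' 0 60;python3 chk.py
```

```text
clock: 10.88
tool_pos: [0.5002, -0.3924, 0.1369]
ee_rot: [-165.9, 89.8, 139.6]
contact_force: [0.0, -0.8, -0.1]
finger_gap: 0.0427
clock: 11.5
tool_pos: [0.501, -0.3931, 0.1393]
ee_rot: [9.1, 89.9, -45.4]
contact_force: [-0.3, -2.3, 5.5]
finger_gap: 0.0152
t 11.5 pos [ 0.501  -0.3931  0.1393] psi 35.54 down [ 0.001 -0.001 -1.   ] j [-41.4  34.2  78.5  -0.   67.3 -77. ] F [-0.3095 -2.2645  5.4754] M [-0.224  -0.0267 -0.1617] gap 0.0152
```

```bash
python3 -m pendant '[[[0,0,-0.03,0,0,-0.131],[0,0,-0.03,0,0,-0.131],[0,0,-0.03,0,0,-0.131],[0,0,-0.03,0,0,-0.131],[0,0,-0.03,0,0,-0.131],[0,0,-0.03,0,0,-0.131],[0,0,0,0,0,0],[0,0,0,0,0,0]]]'; python3 chk.py;  python3 -m pendant '[[[0,0,0,0,0,0],[0,0,0,0,0,0],[0,0,2.5,0,0,0],[0,0,3.2,0,0,0],[0,0,0,0,0,0]]]' 0.5 60;python3 chk.py
```

```text
clock: 12.5
tool_pos: [0.5017, -0.3933, 0.1383]
ee_rot: [63.1, 89.8, -36.4]
contact_force: [4.6, -5.2, 9.1]
finger_gap: 0.0147
t 12.5 pos [ 0.5017 -0.3933  0.1383] psi -9.48 down [ 0.003  -0.0022 -1.    ] j [-41.4  34.3  78.5   0.   67.  -31.9] F [ 4.6384 -5.2387  9.0715] M [-0.127  -0.3422 -0.0764] gap 0.0147
clock: 13.12
tool_pos: [0.5013, -0.3932, 0.1961]
ee_rot: [58.0, 89.8, -41.4]
contact_force: [-0.2, -0.0, 0.3]
finger_gap: 0.0423
t 13.12 pos [ 0.5013 -0.3932  0.1961] psi -9.48 down [ 0.0027 -0.0023 -1.    ] j [-41.4  30.9  75.6  -0.   73.3 -31.9] F [-0.2435 -0.0421  0.3319] M [-0.0098  0.032  -0.0042] gap 0.0423
```

```bash
python3 -m pendant '[[[-1.26,2.7,0,0,0,-0.04],[-1.26,2.7,0,0,0,-0.04],[-1.26,2.7,0,0,0,-0.04],[-1.26,2.7,0,0,0,-0.04],[-1.26,2.7,0,0,0,-0.04],[0,0,0,0,0,0]]]';python3 chk.py wrist
```

```text
clock: 13.88
tool_pos: [0.4371, -0.2564, 0.1932]
ee_rot: [-106.3, 89.9, 142.8]
contact_force: [-0.3, -0.5, 0.9]
finger_gap: 0.0425
t 13.88 pos [ 0.4371 -0.2564  0.1932] psi -20.89 down [-0.0013  0.001  -1.    ] j [-34.5  15.2  98.1   0.   66.8 -13.7] F [-0.3162 -0.4599  0.8911] M [0.0229 0.0019 0.0072] gap 0.0425
pics/wrist_13.88.png
wrist [   0.44    -0.257   58.988   15.895   69.949   69.643    0.146 2753.
    0.441   -0.254]
wrist [   0.538   -0.294   59.467   16.702  173.035  172.528    0.144 2729.
    0.534   -0.292]
wrist [  0.416  -0.341  15.851   6.39  174.146   0.559   0.13  169.      0.418
  -0.34 ]
wrist [  0.512  -0.368  13.753   5.291 116.506 109.939   0.144 133.      0.511
  -0.367]
```

```bash
python3 -m pendant '[[[0.15,-0.1,-2,0,0,0],[0,0,-2,0,0,0],[0,0,-1.5,0,0,0],[0,0,0,0,0,0]]]' 0.5 60; python3 -m pendant '[[[0,0,0,0,0,0],[0,0,0,0,0,0],[0,0,0,0,0,0],[0,0,0,0,0,0],[0,0,0,0,0,0]]]' 0 60;python3 chk.py
```

```text
clock: 14.42
tool_pos: [0.439, -0.2589, 0.1377]
ee_rot: [-103.0, 89.9, 146.0]
contact_force: [0.8, 0.5, -0.2]
finger_gap: 0.0425
clock: 15.05
tool_pos: [0.4391, -0.2586, 0.1393]
ee_rot: [-98.4, 90.0, 150.7]
contact_force: [-4.2, 3.4, 3.7]
finger_gap: 0.0149
t 15.05 pos [ 0.4391 -0.2586  0.1393] psi -20.93 down [-0.0004  0.0002 -1.    ] j [-34.6  19.5 100.5  -0.   60.  -13.7] F [-4.2182  3.4117  3.7347] M [ 0.5914  0.9967 -0.0126] gap 0.0149
```

```bash
python3 -m pendant '[[[0,0,-0.03,0,0,-0.131],[0,0,-0.03,0,0,-0.131],[0,0,-0.03,0,0,-0.131],[0,0,-0.03,0,0,-0.131],[0,0,-0.03,0,0,-0.131],[0,0,-0.03,0,0,-0.131],[0,0,0,0,0,0],[0,0,0,0,0,0]]]'; python3 chk.py;  python3 -m pendant '[[[0,0,0,0,0,0],[0,0,0,0,0,0],[0,0,2.5,0,0,0],[0,0,3.2,0,0,0],[0,0,0,0,0,0]]]' 0.5 60;python3 chk.py wrist
```

```text
clock: 16.05
tool_pos: [0.4391, -0.2584, 0.1379]
ee_rot: [-59.3, 90.0, 144.8]
contact_force: [-7.7, 8.5, 10.7]
finger_gap: 0.0148
t 16.05 pos [ 0.4391 -0.2584  0.1379] psi -65.96 down [-0.0004  0.0003 -1.    ] j [-34.6  19.6 100.6   0.   59.9  31.4] F [-7.6669  8.4982 10.6605] M [ 0.7359  1.4872 -0.0766] gap 0.0148
clock: 16.68
tool_pos: [0.4401, -0.2594, 0.1963]
ee_rot: [121.7, 89.7, -34.3]
contact_force: [-0.1, 0.1, 1.2]
finger_gap: 0.0428
t 16.68 pos [ 0.4401 -0.2594  0.1963] psi -65.98 down [ 0.0038 -0.0026 -1.    ] j [-34.6  15.3  97.5   0.   66.9  31.4] F [-0.0843  0.0827  1.1678] M [0.0529 0.0444 0.011 ] gap 0.0428
pics/wrist_16.68.png
wrist [   0.537   -0.294   58.436   17.018  172.332  172.413    0.144 3417.
    0.536   -0.293]
wrist [   0.441   -0.257   58.212   16.035   24.436   24.392    0.145 2675.
    0.444   -0.256]
wrist [   0.504   -0.388   49.697   16.614   80.27    74.637    0.145 1711.
    0.504   -0.38 ]
wrist [  0.388  -0.369  26.121  12.956  58.24   49.147   0.144 349.      0.388
  -0.371]
```

```bash
python3 -m pendant '[[[2.42,-0.9,0,0,0,-0.138],[2.42,-0.9,0,0,0,-0.138],[2.42,-0.9,0,0,0,-0.138],[2.42,-0.9,0,0,0,-0.138],[0,0,0,0,0,0]]]';python3 chk.py wrist; python3 -m pendant '[[[0,0,-2,0,0,0],[0,0,-2,0,0,0],[0,0,-1.7,0,0,0],[0,0,0,0,0,0]]]' 0.5 60; python3 chk.py
```

```text
clock: 17.35
tool_pos: [0.5366, -0.2948, 0.1923]
ee_rot: [-25.5, 89.9, 146.9]
contact_force: [-0.1, -0.4, -0.1]
finger_gap: 0.0431
t 17.35 pos [ 0.5366 -0.2948  0.1923] psi -97.62 down [-0.0016  0.001  -1.    ] j [-32.2  28.1  80.3   0.   71.7  65.4] F [-0.1059 -0.3566 -0.1459] M [-0.011   0.0479 -0.0381] gap 0.0431
pics/wrist_17.35.png
wrist [   0.538   -0.295   58.298   15.75   173.035  172.929    0.144 2681.
    0.538   -0.295]
wrist [   0.503   -0.393   59.865   16.841   79.75    80.343    0.144 2550.
    0.505   -0.39 ]
wrist [  0.466  -0.254  13.194   6.076  54.858  51.342   0.138 156.      0.468
  -0.252]
wrist [ 0.405 -0.366 16.899  1.266 41.865 40.666  0.128 53.     0.406 -0.366]
clock: 17.9
tool_pos: [0.5353, -0.2944, 0.1357]
ee_rot: [-25.2, 89.9, 147.3]
contact_force: [-0.2, 0.1, 0.6]
finger_gap: 0.0429
t 17.9 pos [ 0.5353 -0.2944  0.1357] psi -97.56 down [-0.0022  0.0014 -1.    ] j [-32.2  31.4  83.3   0.   65.4  65.3] F [-0.1613  0.0563  0.6387] M [-0.0189 -0.0037  0.0389] gap 0.0429
```

```bash
python3 -m pendant '[[[0.1,0,0,0,0,0],[0,0,0,0,0,0],[0,0,0,0,0,0],[0,0,0,0,0,0],[0,0,0,0,0,0]]]' 0 60; python3 chk.py; python3 -m pendant '[[[0,0,-0.03,0,0,-0.122],[0,0,-0.03,0,0,-0.122],[0,0,-0.03,0,0,-0.122],[0,0,-0.03,0,0,-0.122],[0,0,-0.03,0,0,-0.122],[0,0,0,0,0,0]]]'; python3 chk.py; python3 -m pendant '[[[0,0,0,0,0,-0.07],[0,0,0,0,0,0]]]'; python3 chk.py
```

```text
clock: 18.52
tool_pos: [0.5375, -0.2948, 0.1377]
ee_rot: [163.1, 89.9, -24.5]
contact_force: [3.1, 0.7, 5.8]
finger_gap: 0.015
t 18.52 pos [ 0.5375 -0.2948  0.1377] psi -97.59 down [ 0.0014 -0.0006 -1.    ] j [-32.2  31.4  83.    0.   65.4  65.4] F [3.0731 0.742  5.7768] M [ 0.2252 -0.4391  0.1207] gap 0.015
clock: 19.27
tool_pos: [0.5379, -0.2947, 0.137]
ee_rot: [-162.8, 89.9, -25.5]
contact_force: [5.4, 4.3, 11.5]
finger_gap: 0.015
t 19.27 pos [ 0.5379 -0.2947  0.137 ] psi -132.63 down [ 0.0022 -0.001  -1.    ] j [-32.1  31.5  83.    0.   65.3 100.5] F [ 5.3541  4.2898 11.4902] M [ 0.3133  0.0886 -0.0923] gap 0.015
clock: 19.52
tool_pos: [0.538, -0.2947, 0.137]
ee_rot: [-159.4, 89.9, -25.9]
contact_force: [5.4, 5.7, 11.5]
finger_gap: 0.015
t 19.52 pos [ 0.538  -0.2947  0.137 ] psi -136.59 down [ 0.0023 -0.0011 -1.    ] j [-32.1  31.5  83.    0.   65.3 104.4] F [ 5.3788  5.6702 11.4966] M [ 0.3264  0.1359 -0.0605] gap 0.015
```

```bash
sed -i "s/'gap',/'j6eff',round(s['joint_efforts'][5],3),'gap',/" chk.py; for i in 1; do python3 chk.py; done; python3 -m pendant '[[[0,0,0,0,0,-0.07],[0,0,0,0,0,0]]]'; python3 chk.py;python3 -m pendant '[[[0,0,0,0,0,-0.07],[0,0,0,0,0,0]]]'; python3 chk.py
```

```text
t 19.52 pos [ 0.538  -0.2947  0.137 ] psi -136.59 down [ 0.0023 -0.0011 -1.    ] j [-32.1  31.5  83.    0.   65.3 104.4] F [ 5.3788  5.6702 11.4966] M [ 0.3264  0.1359 -0.0605] j6eff 0.532 gap 0.015
clock: 19.77
tool_pos: [0.538, -0.2946, 0.137]
ee_rot: [-155.8, 89.9, -26.3]
contact_force: [6.1, 5.4, 12.2]
finger_gap: 0.0151
t 19.77 pos [ 0.538  -0.2946  0.137 ] psi -140.59 down [ 0.0023 -0.0011 -1.    ] j [-32.1  31.5  83.    0.   65.3 108.4] F [ 6.1174  5.3659 12.1835] M [ 0.325   0.1778 -0.0439] j6eff 0.54 gap 0.0151
clock: 20.02
tool_pos: [0.538, -0.2946, 0.137]
ee_rot: [-152.5, 89.9, -27.1]
contact_force: [5.7, 5.5, 11.8]
finger_gap: 0.0149
t 20.02 pos [ 0.538  -0.2946  0.137 ] psi -144.6 down [ 0.0023 -0.0012 -1.    ] j [-32.1  31.5  83.    0.   65.3 112.5] F [ 5.6543  5.5066 11.8034] M [ 0.2715  0.1194 -0.069 ] j6eff 0.549 gap 0.0149
```

```bash
for i in 1; do python3 -m pendant '[[[0,0,0,0,0,-0.06],[0,0,0,0,0,0]]]' >/dev/null; python3 chk.py; done; python3 -m pendant '[[[0,0,0,0,0,-0.06],[0,0,0,0,0,0]]]'>/dev/null; python3 chk.py
```

```text
t 20.27 pos [ 0.5381 -0.2946  0.137 ] psi -148.02 down [ 0.0024 -0.0012 -1.    ] j [-32.1  31.5  83.    0.   65.3 115.9] F [ 7.2741  6.3173 12.7067] M [0.2734 0.1524 0.0186] j6eff 0.507 gap 0.0148
t 20.52 pos [ 0.5381 -0.2948  0.1371] psi -151.43 down [ 0.0026 -0.0016 -1.    ] j [-32.1  31.5  83.   -0.   65.3 119.3] F [ 7.6666  4.3649 12.1363] M [ 0.1185 -0.0111  0.3269] j6eff 0.895 gap 0.0151
```

```bash
python3 -m pendant '[[[0,0,0,0,0,-0.05],[0,0,0,0,0,0]]]'>/dev/null; python3 chk.py
```

```text
t 20.77 pos [ 0.5382 -0.2951  0.137 ] psi -154.25 down [ 0.0029 -0.0025 -1.    ] j [-32.1  31.5  83.   -0.   65.3 122.1] F [8.0035 0.647  9.3535] M [-0.2876 -0.2433  1.0874] j6eff 1.475 gap 0.0149
```

```bash
python3 -m pendant '[[[0,0,0,0,0,0],[0,0,0,0,0,0],[0,0,2.5,0,0,0],[0,0,3.2,0,0,0]]]' 0.5 60; python3 -m pendant '[[[-1.24,-0.58,0,0,0,0.167],[-1.24,-0.58,0,0,0,0.167],[-1.24,-0.58,0,0,0,0.167],[-1.24,-0.58,0,0,0,0.167],[-1.24,-0.58,0,0,0,0.167],[-1.24,-0.58,0,0,0,0.167],[-1.24,-0.58,0,0,0,0.167],[-1.24,-0.58,0,0,0,0.167],[-1.24,-0.58,0,0,0,0.167],[-1.24,-0.58,0,0,0,0.167],[-1.24,-0.58,0,0,0,0.167],[0,0,0,0,0,0]]]';python3 chk.py wrist top
```

```text
clock: 21.28
tool_pos: [0.5365, -0.2947, 0.1922]
ee_rot: [36.1, 89.8, 151.7]
contact_force: [0.8, -0.1, 0.5]
finger_gap: 0.0427
clock: 22.78
tool_pos: [0.4, -0.3589, 0.1924]
ee_rot: [-74.1, 90.0, 146.7]
contact_force: [0.4, -0.5, 0.2]
finger_gap: 0.0428
t 22.77 pos [ 0.4    -0.3589  0.1924] psi -49.21 down [-0.0006  0.0004 -1.    ] j [-45.8  18.9  93.3  -0.   67.8   3.4] F [ 0.4414 -0.5237  0.1605] M [-0.0402 -0.007   0.0484] j6eff -2.256 gap 0.0428
pics/wrist_22.77.png
wrist [   0.44    -0.258   55.343   16.777   24.841   23.264    0.144 3542.
    0.441   -0.259]
wrist [   0.502   -0.393   58.971   16.135   80.283   80.567    0.145 3361.
    0.502   -0.389]
wrist [   0.402   -0.359   58.645   15.936   41.385   41.293    0.145 2704.
    0.402   -0.358]
pics/top_22.77.png
top [  0.537  -0.294  56.705  16.023 119.551 120.894   0.142 136.      0.537
  -0.293]
top [  0.502  -0.391  56.113  16.117  80.24   77.987   0.144 108.      0.502
  -0.393]
top [  0.44   -0.258  57.042  15.64   24.223  24.229   0.143 139.      0.441
  -0.258]
```

```bash
python3 -m pendant '[[[0.1,0,-2,0,0,0],[0,0,-2,0,0,0],[0,0,-1.6,0,0,0],[0,0,0,0,0,0]]]' 0.5 60; python3 -m pendant '[[[0.1,0,0,0,0,0],[0,0,0,0,0,0],[0,0,0,0,0,0],[0,0,0,0,0,0],[0,0,0,0,0,0]]]' 0 60; python3 chk.py; python3 -m pendant '[[[0,0,-0.03,0,0,-0.122],[0,0,-0.03,0,0,-0.122],[0,0,-0.03,0,0,-0.122],[0,0,-0.03,0,0,-0.122],[0,0,-0.03,0,0,-0.122],[0,0,0,0,0,0]]]'; python3 chk.py; python3 -m pendant '[[[0,0,0,0,0,-0.07],[0,0,0,0,0,0]]]'; python3 chk.py
```

```text
clock: 23.38
tool_pos: [0.4016, -0.3581, 0.1356]
ee_rot: [-86.6, 89.9, 134.2]
contact_force: [-0.4, 0.8, -0.2]
finger_gap: 0.0423
clock: 24.0
tool_pos: [0.4027, -0.3586, 0.1369]
ee_rot: [92.5, 90.0, -46.6]
contact_force: [-3.5, 3.3, 5.8]
finger_gap: 0.015
t 24.0 pos [ 0.4027 -0.3586  0.1369] psi -49.08 down [ 0.0002 -0.0002 -1.    ] j [-45.6  23.   95.9  -0.   61.1   3.5] F [-3.5005  3.2713  5.8295] M [ 0.5337  0.5169 -0.0023] j6eff 0.01 gap 0.015
clock: 24.75
tool_pos: [0.4027, -0.359, 0.1358]
ee_rot: [113.7, 89.9, -60.4]
contact_force: [-6.8, 0.9, 8.1]
finger_gap: 0.0151
t 24.75 pos [ 0.4027 -0.359   0.1358] psi -84.15 down [ 0.0006 -0.0011 -1.    ] j [-45.6  23.1  95.9  -0.   60.9  38.6] F [-6.8038  0.8987  8.1492] M [ 0.2762  0.5638 -0.0816] j6eff 0.929 gap 0.0151
clock: 25.0
tool_pos: [0.4027, -0.3589, 0.1357]
ee_rot: [112.2, 89.9, -65.9]
contact_force: [-5.6, 1.4, 7.4]
finger_gap: 0.0151
t 25.0 pos [ 0.4027 -0.3589  0.1357] psi -88.1 down [ 0.0004 -0.001  -1.    ] j [-45.6  23.1  95.9  -0.   60.9  42.5] F [-5.5961  1.4159  7.4294] M [ 0.2754  0.5907 -0.0248] j6eff 0.528 gap 0.0151
```

```bash
for i in 1; do python3 -m pendant '[[[0,0,0,0,0,-0.07],[0,0,0,0,0,0]]]'>/dev/null; python3 chk.py; python3 -m pendant '[[[0,0,0,0,0,-0.07],[0,0,0,0,0,0]]]'>/dev/null; python3 chk.py; done
```

```text
t 25.25 pos [ 0.4027 -0.3589  0.1357] psi -92.11 down [ 0.0004 -0.0009 -1.    ] j [-45.6  23.1  95.9  -0.   60.9  46.5] F [-5.3316  0.3573  7.9925] M [ 0.2466  0.5888 -0.0373] j6eff 0.529 gap 0.015
t 25.5 pos [ 0.4027 -0.3589  0.1357] psi -96.12 down [ 0.0004 -0.0009 -1.    ] j [-45.6  23.1  95.9  -0.   60.9  50.5] F [-5.939   1.477   7.6985] M [ 0.2815  0.6233 -0.1063] j6eff 0.53 gap 0.0152
```

```bash
for i in 1; do python3 -m pendant '[[[0,0,0,0,0,-0.06],[0,0,0,0,0,0]]]'>/dev/null; python3 chk.py; python3 -m pendant '[[[0,0,0,0,0,-0.06],[0,0,0,0,0,0]]]'>/dev/null; python3 chk.py; done
```

```text
t 25.75 pos [ 0.4026 -0.3589  0.1356] psi -99.55 down [ 0.0003 -0.0009 -1.    ] j [-45.6  23.1  95.9  -0.   60.9  54. ] F [-6.236   1.2972  6.3499] M [0.1734 0.6484 0.0366] j6eff 0.478 gap 0.0147
t 26.0 pos [ 0.4026 -0.3589  0.1356] psi -102.99 down [ 0.0002 -0.0008 -1.    ] j [-45.6  23.1  95.9  -0.   60.9  57.4] F [-5.3806  0.4642  6.6731] M [ 0.2118  0.6577 -0.0172] j6eff 0.48 gap 0.0148
```

```bash
for i in 1; do python3 -m pendant '[[[0,0,0,0,0,-0.06],[0,0,0,0,0,0]]]'>/dev/null; python3 chk.py; python3 -m pendant '[[[0,0,0,0,0,-0.06],[0,0,0,0,0,0]]]'>/dev/null; python3 chk.py; done
```

```text
t 26.25 pos [ 0.4024 -0.3584  0.1354] psi -106.37 down [-0.001   0.0003 -1.    ] j [-45.6  23.1  96.   -0.   61.   60.8] F [-8.7155  3.9462  8.5335] M [0.7394 0.9813 0.7239] j6eff 1.185 gap 0.015
t 26.5 pos [ 0.4021 -0.358   0.1352] psi -109.75 down [-0.0021  0.0012 -1.    ] j [-45.6  23.1  96.   -0.   61.   64.2] F [-9.961   8.3435  8.8677] M [1.3868 1.3601 1.3193] j6eff 1.854 gap 0.0151
```

```bash
python3 -m pendant '[[[0,0,0,0,0,0],[0,0,0,0,0,0],[0,0,2.5,0,0,0],[0,0,3.2,0,0,0]]]' 0.5 60; python3 -m pendant '[[[1,-0.35,0,0,0,0.1746],[1,-0.35,0,0,0,0.1746],[1,-0.35,0,0,0,0.1746],[1,-0.35,0,0,0,0.1746],[1,-0.35,0,0,0,0.1746],[1,-0.35,0,0,0,0.1746],[1,-0.35,0,0,0,0.1746],[1,-0.35,0,0,0,0.1746],[1,-0.35,0,0,0,0.1746],[1,-0.35,0,0,0,0.1746],[0,0,0,0,0,0]]]';python3 chk.py wrist
```

```text
clock: 27.0
tool_pos: [0.4026, -0.3585, 0.1922]
ee_rot: [-30.6, 89.9, 129.6]
contact_force: [-0.1, -0.3, 0.2]
finger_gap: 0.0429
clock: 28.38
tool_pos: [0.503, -0.3936, 0.1917]
ee_rot: [-160.4, 90.0, 99.8]
contact_force: [0.3, 0.2, 0.4]
finger_gap: 0.0426
t 28.38 pos [ 0.503  -0.3936  0.1917] psi -9.82 down [-0.      0.0001 -1.    ] j [-41.3  31.4  75.4   0.   73.2 -31.5] F [0.2785 0.1507 0.4159] M [-0.0406 -0.0237 -0.0364] j6eff -1.921 gap 0.0426
pics/wrist_28.38.png
wrist [   0.433   -0.267   36.578   16.483  169.922    7.957    0.144 1694.
    0.43    -0.266]
wrist [   0.54    -0.295   55.419   16.664  120.532  124.344    0.143 3251.
    0.539   -0.297]
wrist [   0.503   -0.393   58.837   16.034   80.788   80.687    0.145 2772.
    0.503   -0.39 ]
wrist [   0.401   -0.358   59.636   16.626  165.983  166.262    0.143 2776.
    0.402   -0.357]
```

```bash
python3 -m pendant '[[[0,0,-2,0,0,0],[0,0,-2,0,0,0],[0,0,-1.6,0,0,0],[0,0,0,0,0,0]]]' 0.5 60; python3 -m pendant '[[[0.1,0,0,0,0,0],[0,0,0,0,0,0],[0,0,0,0,0,0],[0,0,0,0,0,0],[0,0,0,0,0,0]]]' 0 60; python3 chk.py; python3 -m pendant '[[[0,0,-0.03,0,0,-0.122],[0,0,-0.03,0,0,-0.122],[0,0,-0.03,0,0,-0.122],[0,0,-0.03,0,0,-0.122],[0,0,-0.03,0,0,-0.122],[0,0,0,0,0,0]]]'; python3 chk.py; python3 -m pendant '[[[0,0,0,0,0,-0.07],[0,0,0,0,0,0]]]'; python3 chk.py
```

```text
clock: 28.92
tool_pos: [0.5022, -0.3933, 0.135]
ee_rot: [-121.2, 89.9, 138.9]
contact_force: [1.1, -0.2, 0.7]
finger_gap: 0.0425
clock: 29.55
tool_pos: [0.503, -0.3935, 0.1369]
ee_rot: [-99.6, 89.9, 160.6]
contact_force: [-8.7, 3.2, 5.2]
finger_gap: 0.0148
t 29.55 pos [ 0.503  -0.3935  0.1369] psi -9.81 down [-0.0015  0.0005 -1.    ] j [-41.3  34.6  78.1  -0.   67.4 -31.5] F [-8.6594  3.1966  5.1883] M [ 0.6993  1.583  -0.1051] j6eff -0.097 gap 0.0148
clock: 30.3
tool_pos: [0.5035, -0.3941, 0.1362]
ee_rot: [48.8, 89.9, -86.1]
contact_force: [-4.6, -0.9, 8.4]
finger_gap: 0.015
t 30.3 pos [ 0.5035 -0.3941  0.1362] psi -44.86 down [ 0.0001 -0.0011 -1.    ] j [-41.3  34.7  78.1  -0.   67.2   3.6] F [-4.5519 -0.8624  8.4098] M [ 0.5706  1.5056 -0.1085] j6eff 0.942 gap 0.015
clock: 30.55
tool_pos: [0.5035, -0.3941, 0.1362]
ee_rot: [55.8, 89.9, -83.1]
contact_force: [-4.9, -0.2, 7.0]
finger_gap: 0.0152
t 30.55 pos [ 0.5035 -0.3941  0.1362] psi -48.83 down [ 0.0001 -0.0012 -1.    ] j [-41.3  34.7  78.1  -0.1  67.2   7.5] F [-4.8806 -0.2473  7.019 ] M [ 0.5071  1.4275 -0.0523] j6eff 0.5 gap 0.0152
```

```bash
for i in 1; do python3 -m pendant '[[[0,0,0,0,0,-0.06],[0,0,0,0,0,0]]]'>/dev/null; python3 chk.py; python3 -m pendant '[[[0,0,0,0,0,-0.06],[0,0,0,0,0,0]]]'>/dev/null; python3 chk.py; done
```

```text
t 30.8 pos [ 0.5035 -0.3942  0.1362] psi -52.26 down [ 0.0002 -0.0014 -1.    ] j [-41.3  34.7  78.1  -0.1  67.2  11. ] F [-4.7599 -2.1187  7.1487] M [0.4197 1.4255 0.0509] j6eff 0.46 gap 0.0152
t 31.05 pos [ 0.5035 -0.3943  0.1362] psi -55.69 down [ 0.0003 -0.0016 -1.    ] j [-41.3  34.7  78.1  -0.1  67.1  14.4] F [-4.1454 -1.8021  7.356 ] M [ 0.3288  1.312  -0.043 ] j6eff 0.467 gap 0.0154
```

```bash
for i in 1; do python3 -m pendant '[[[0,0,0,0,0,-0.06],[0,0,0,0,0,0]]]'>/dev/null; python3 chk.py; python3 -m pendant '[[[0,0,0,0,0,-0.06],[0,0,0,0,0,0]]]'>/dev/null; python3 chk.py; done
```

```text
t 31.3 pos [ 0.5034 -0.3944  0.1361] psi -59.12 down [ 0.0002 -0.0017 -1.    ] j [-41.3  34.7  78.1  -0.1  67.1  17.8] F [-3.8806 -3.1901  6.9809] M [0.2037 1.3363 0.1498] j6eff 0.694 gap 0.015
t 31.55 pos [ 0.5032 -0.3946  0.136 ] psi -62.51 down [-0.0006 -0.0022 -1.    ] j [-41.3  34.7  78.1  -0.1  67.1  21.2] F [-5.9207 -4.9674  6.5692] M [-0.1874  1.6604  0.973 ] j6eff 1.497 gap 0.0152
```

```bash
python3 -m pendant '[[[0,0,0,0,0,0],[0,0,0,0,0,0],[0,0,2.5,0,0,0],[0,0,3.2,0,0,0]]]' 0.5 60; python3 -m pendant '[[[-1.25,2.72,0,0,0,-0.011],[-1.25,2.72,0,0,0,-0.011],[-1.25,2.72,0,0,0,-0.011],[-1.25,2.72,0,0,0,-0.011],[-1.25,2.72,0,0,0,-0.011],[0,0,0,0,0,0]]]';python3 chk.py wrist
```

```text
clock: 32.05
tool_pos: [0.5037, -0.3933, 0.1918]
ee_rot: [-78.4, 89.9, 129.1]
contact_force: [0.5, 0.4, -1.0]
finger_gap: 0.0426
clock: 32.8
tool_pos: [0.4411, -0.2564, 0.1921]
ee_rot: [141.6, 90.0, -13.9]
contact_force: [0.3, -0.7, -0.1]
finger_gap: 0.0427
t 32.8 pos [ 0.4411 -0.2564  0.1921] psi -65.57 down [ 0.0006 -0.0002 -1.    ] j [-34.3  15.6  97.8   0.   66.6  31.3] F [ 0.2699 -0.6844 -0.0631] M [-0.0202 -0.0122  0.0723] j6eff 0.379 gap 0.0427
pics/wrist_32.80.png
wrist [   0.539   -0.293   58.501   16.374  120.638  120.571    0.142 3315.
    0.537   -0.291]
wrist [   0.442   -0.258   58.235   15.96    25.009   24.536    0.145 2742.
    0.445   -0.256]
wrist [   0.502   -0.391   59.302   10.961   32.719   34.274    0.142 1694.
    0.502   -0.388]
wrist [  0.396  -0.361  13.263   6.035  36.989  32.021   0.143 105.      0.396
  -0.36 ]
```

```bash
python3 -m pendant '[[[0,-0.1,-2,0,0,0],[0,0,-2,0,0,0],[0,0,-1.6,0,0,0],[0,0,0,0,0,0]]]' 0.5 60; python3 -m pendant '[[[0,0,0,0,0,0],[0,0,0,0,0,0],[0,0,0,0,0,0],[0,0,0,0,0,0],[0,0,0,0,0,0]]]' 0 60; python3 chk.py; python3 -m pendant '[[[0,0,-0.03,0,0,-0.122],[0,0,-0.03,0,0,-0.122],[0,0,-0.03,0,0,-0.122],[0,0,-0.03,0,0,-0.122],[0,0,-0.03,0,0,-0.122],[0,0,0,0,0,0]]]'; python3 chk.py; python3 -m pendant '[[[0,0,0,0,0,-0.07],[0,0,0,0,0,0]]]'; python3 chk.py
```

```text
clock: 33.35
tool_pos: [0.441, -0.2587, 0.1346]
ee_rot: [-59.7, 89.9, 144.7]
contact_force: [-0.9, 0.1, 0.1]
finger_gap: 0.0426
clock: 33.98
tool_pos: [0.4411, -0.2578, 0.1362]
ee_rot: [-100.3, 89.9, 104.1]
contact_force: [-3.1, 9.0, 4.3]
finger_gap: 0.015
t 33.98 pos [ 0.4411 -0.2578  0.1362] psi -65.62 down [-0.0004  0.0014 -1.    ] j [-34.4  19.9 100.4   0.1  59.8  31.2] F [-3.1313  9.0477  4.2723] M [ 1.4767  0.5885 -0.0262] j6eff -0.03 gap 0.015
clock: 34.72
tool_pos: [0.4415, -0.2588, 0.1356]
ee_rot: [138.2, 89.9, -52.4]
contact_force: [-5.0, 3.6, 9.3]
finger_gap: 0.0151
t 34.73 pos [ 0.4415 -0.2588  0.1356] psi -100.66 down [ 0.0011 -0.0014 -1.    ] j [-34.5  19.9 100.4  -0.   59.5  66.2] F [-5.0498  3.6274  9.3223] M [-0.3177  0.9886 -0.0791] j6eff 0.957 gap 0.0151
clock: 34.98
tool_pos: [0.4415, -0.2589, 0.1356]
ee_rot: [139.3, 89.9, -55.3]
contact_force: [-5.4, 2.2, 9.2]
finger_gap: 0.0151
t 34.98 pos [ 0.4415 -0.2589  0.1356] psi -104.61 down [ 0.0012 -0.0017 -1.    ] j [-34.5  19.9 100.4  -0.   59.5  70.2] F [-5.3814  2.238   9.1831] M [-0.5397  1.0421 -0.0669] j6eff 0.553 gap 0.0151
```

```bash
for i in 1; do python3 -m pendant '[[[0,0,0,0,0,-0.06],[0,0,0,0,0,0]]]'>/dev/null; python3 chk.py; python3 -m pendant '[[[0,0,0,0,0,-0.06],[0,0,0,0,0,0]]]'>/dev/null; python3 chk.py; done
```

```text
t 35.23 pos [ 0.4415 -0.259   0.1356] psi -108.04 down [ 0.0012 -0.0018 -1.    ] j [-34.5  19.9 100.4  -0.1  59.5  73.6] F [-6.0698  2.5011  8.4879] M [-0.6467  1.0151  0.0148] j6eff 0.506 gap 0.0152
t 35.48 pos [ 0.4415 -0.2591  0.1356] psi -111.48 down [ 0.0011 -0.0021 -1.    ] j [-34.5  19.9 100.4  -0.1  59.5  77. ] F [-5.1527  1.5507  8.7704] M [-0.8117  1.0618  0.0529] j6eff 0.512 gap 0.0149
```

```bash
for i in 1; do python3 -m pendant '[[[0,0,0,0,0,-0.06],[0,0,0,0,0,0]]]'>/dev/null; python3 chk.py; python3 -m pendant '[[[0,0,0,0,0,-0.06],[0,0,0,0,0,0]]]'>/dev/null; python3 chk.py; done
```

```text
t 35.73 pos [ 0.4414 -0.259   0.1354] psi -114.92 down [ 0.0009 -0.0018 -1.    ] j [-34.5  20.  100.4  -0.1  59.5  80.5] F [-5.2019  2.1663  7.5114] M [-0.6854  1.0313 -0.0065] j6eff 0.507 gap 0.0151
t 35.98 pos [ 0.4413 -0.2591  0.1354] psi -118.36 down [ 0.0008 -0.0019 -1.    ] j [-34.5  20.  100.4  -0.1  59.5  83.9] F [-4.3675 -0.7332  6.9013] M [-0.8079  1.0631  0.059 ] j6eff 0.515 gap 0.0151
```

```bash
for i in 1; do python3 -m pendant '[[[0,0,0,0,0,-0.06],[0,0,0,0,0,0]]]'>/dev/null; python3 chk.py; python3 -m pendant '[[[0,0,0,0,0,-0.06],[0,0,0,0,0,0]]]'>/dev/null; python3 chk.py; done
```

```text
t 36.23 pos [ 0.4417 -0.259   0.1353] psi -121.71 down [ 0.0015 -0.0021 -1.    ] j [-34.5  20.  100.4  -0.1  59.5  87.3] F [-1.2749  1.5376  6.0813] M [-0.8542  0.4379  0.6239] j6eff 1.277 gap 0.0151
t 36.48 pos [ 0.4419 -0.2588  0.1351] psi -125.06 down [ 0.0019 -0.0018 -1.    ] j [-34.4  20.  100.4  -0.   59.4  90.6] F [2.0938 0.8986 5.4188] M [-0.6494 -0.2192  1.3255] j6eff 1.988 gap 0.0152
```

```bash
python3 -m pendant '[[[0,0,0,0,0,0],[0,0,0,0,0,0],[0,0,2.5,0,0,0],[0,0,3.5,0,0,0],[0,0,4,0,0,0],[-3,-3,3,0,0,0],[-4,-4,1,0,0,0],[-3,-3,0,0,0,0],[0,0,0,0,0,0],[0,0,0,0,0,0]]]' 0.5 60; python3 chk.py wrist top side
python3 - <<'E'
from h import *
np.set_printoptions(precision=4,suppress=True)
p,d=get_image("top");P,u,v=cloud("top",d)
r=np.hypot(P[:,0]-.4695,P[:,1]+.327); s=(r>.052)&(r<.09)&(abs(P[:,2]-.1)<.008)
A=np.c_[P[s,:2]-[.4695,-.327],np.ones(s.sum())]; print("cover plane",np.linalg.lstsq(A,P[s,2],rcond=None)[0],s.sum())
for l,z in [("can_top",.09),("stamp",0),("counter",0)]:
    for r in pinpoint("top",l)[:2]: print(l,np.round(r['xy'],1),round(r['confidence'],2),at_z("top",r['xy'],z))
crop("top",p,(200,160,170,127),4,"pics/final.png")
E
```

```text
clock: 37.72
tool_pos: [0.3413, -0.3583, 0.2738]
ee_rot: [-41.6, 90.0, 103.2]
contact_force: [-0.2, -0.3, 0.5]
finger_gap: 0.0426
t 37.73 pos [ 0.3413 -0.3583  0.2738] psi -125.24 down [-0.0002  0.0007 -1.    ] j [-50.6   9.2  94.2   0.   76.7  74.6] F [-0.207  -0.3475  0.5098] M [ 0.0052 -0.0173 -0.0181] j6eff -0.059 gap 0.0426
pics/wrist_37.73.png
wrist [   0.538   -0.294   58.287   17.563  120.866  120.995    0.142 1783.
    0.536   -0.294]
wrist [  0.487  -0.398  30.196   5.967  50.022  48.845   0.142 266.      0.484
  -0.4  ]
wrist [   0.401   -0.358   59.162   16.349  167.15   166.985    0.142 1551.
    0.4     -0.358]
wrist [   0.441   -0.259   58.581   17.214  152.201  151.685    0.143 1532.
    0.441   -0.261]
pics/top_37.73.png
top [  0.538  -0.295  58.715  16.22  119.968 121.156   0.142 138.      0.537
  -0.293]
top [  0.503  -0.393  57.443  16.557  31.185  32.517   0.142 143.      0.503
  -0.392]
top [  0.44   -0.26   57.077  15.723 151.888 151.841   0.142 143.      0.441
  -0.26 ]
top [  0.411  -0.36   33.891  15.942 168.184 152.828   0.141  66.      0.413
  -0.359]
pics/side_37.73.png
side [ 0.504 -0.392 55.283 18.552 34.678 30.918  0.142 79.     0.504 -0.39 ]
side [  0.4    -0.357  58.213  19.238 167.625 165.628   0.14   89.      0.399
  -0.354]
side [  0.538  -0.292  59.956  16.227 121.883 119.797   0.141  82.      0.537
  -0.288]
side [  0.44   -0.257  56.496  17.5   149.431 151.953   0.142  96.      0.441
  -0.256]
cover plane [-0.0011 -0.0012  0.0988] 1773
can_top [227.3 227. ] 0.61 [ 0.4722 -0.1552  0.09  ]
can_top [340.9 186.3] 0.47 [ 0.574  -0.4611  0.09  ]
stamp [335.  186.6] 0.6 [ 0.5919 -0.4619  0.    ]
counter [344.  240.8] 0.77 [ 0.4334 -0.4789  0.    ]
counter [224.6 225.9] 0.6 [ 0.4848 -0.1384  0.    ]
```

View pics/final.png

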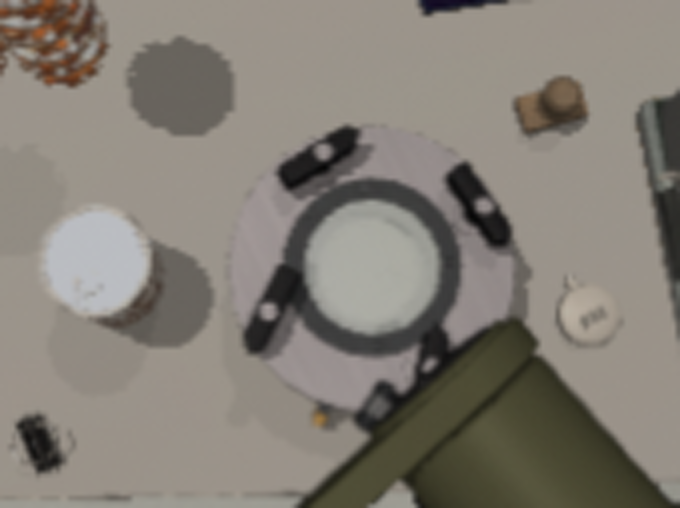

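The final picture shows all four knobs turned and free. The stamp (340,184) and counter (347,238) have not moved, and the can stack (224,225) is still standing. The cover is level, and its depth reading of 98.8 mm is 4 mm below the start height. I'm handing the job in.

```bash
python3 -c "
from bench import *
print(close_job())"
```

```text
the job is handed in; nothing more can be done
None
```

The cover is drawn down fully home and level, and I handed the job in at about 38 s of the 72 s allowed.

**Round 1:** I turned each knob 45° clockwise in crisscross order: the far knob, the one opposite it, then the right and left knobs. The arm measured 45.0 to 45.1° on each. The pictures of the knobs agreed to about 1°.

**Round 2:** In the same order I turned each knob until it met its stop. The turning moment there rose from about 0 to between 1.0 and 1.3 N m. From the pictures, each knob turned about 93 to 100° in all. That fits the 103° range, because the knobs did not start at zero.

**Last checks:**
- **Cover:** its face reads 98.8 mm high, about 4 mm below the 103 mm given for the start. Its slope is about 0.1°.
- **Hand:** the gripper is open and clear of everything. The forces I read stayed under about 15 N.
- **Neighbours:** by eye in the top picture, the stamp and counter stand where they were and the can stack is upright. The trained networks' positions for them scattered by about 1 cm between pictures, so I relied on the pictures for this.
- **Near knob (opposite the far one):** the arm partly hid it in the last top view. The wrist and side views showed it at about 167°, matching the wrist view taken soon after it was tightened (166°).

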